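# Seat the square spice jar and free its cap of unknown thread hand

### The arm

A 6-joint arm with a two-finger parallel gripper is mounted at the origin on the work surface; the furniture and walls round the work are solid. World frame = base frame: x ahead of the robot, y to its left, z up, the work surface at z = 0. Lengths are in mm, angles in rad, forces in N, time in s.
With the tool pointing down it reaches from about 400 to 825 mm from the base axis. Payload 7 kg.
Tool frame: the origin (TCP) lies midway between the tips of the shut fingers; the grasp point (between the pads) lies 19 mm behind it; z points along the fingers, y is the direction in which the jaws open and shut (so a half turn about z gives the same grasp; the last joint's range is limited). The gripper opens to 85 mm and grips with 20 to 120 N. Pads are 22 mm wide; open, the fingers measure 114 mm over their backs; the gripper's body (76 mm by 85 mm) begins 54 mm behind the grasp point. The pads swing forward as they close: fully open they stand 13 mm farther back than shut.
Start: joints at [1.632, 0.359, 0.012, 0, -1.224, -0.288], TCP at [151.792, 657.689, 231.302] pointing down, gripper open.
Joint ranges: [-3.07, 3.07], [-1.43, 2.12], [-1.02, 1.25], [-3.03, 1.67], [-3.05, -0], [-3.03, 3.03]. Speed limits (rad/s): [2.39, 2.39, 3.01, 3.14, 3.14, 3.14].

### API

Orientations are given as a 3x3 rotation matrix whose columns are the frame's x, y, z axes.
In Python, from plant import arm gives the robot as it stands.
- The arm moves only by the tool send_rows, never from a script. Its argument "series" is a list of rows, each an object with "fingers": the opening, from 0 (shut) to 1 (fully open); "travel": the shift along the world's x, y, z in cm, a list of three; "turn": the turn, a rotation vector about the world's x, y, z in rad, a list of three. A call has 1 to 10 rows; each row shifts and turns the pose as measured when the row begins; what a row does not reach is not made up. A row lasts 1/12 s, in which the tool goes at most 41.7 mm and 7.16 degrees, less where a joint would pass 70% of its speed; a pose out of reach is approached as far as the arm can. A call with a gripper value outside its range is refused whole. The fingers move at their own pace and stop on an object; "force" is the grip in N (left out, the last holds). Time passes only in rows, so rows that do not move let the fingers close. It gives the time, the measured TCP pose, the force and the opening at its end, in the units of the state.
- arm.read_state(): the state, without advancing time (a new reading comes with each control period).
- arm.capture(name): name is "side" or "top" or "wrist"; returns a dict with "image" (400x640x3 uint8, red, green, blue), "z_map" (400x640 float32, mm along the optical axis (not along the pixel's ray), 0 where there is no reading), "K" (3x3 intrinsics, pixels), "T" (4x4, takes a point from camera to world coordinates). Camera axes: x right, y up, looking along -z (the intrinsics and any distortion apply to the point x, -y, -z); pixel columns grow to the right and rows downward; lengths in mm; the calibration is good to about 2 mm. The wrist camera is an equidistant fisheye: a pixel r from the principal point sees the ray r / f radians off the axis. A picture is of the moment at which its call begins.
- arm.sign_off(): hands the job in, once; it reports no verdict.
Trained networks look in a picture, given as the dict that the camera call returned (one of the last four; its "shot" number tells which), for a name from the list of things; names that differ only in an ending like _2 or _b are one class to them, and where a whole thing is asked for, a point or a joint stands for the part that bears it (a point fixed in the world has none). Each returns a list of dicts, best first, with "conf" (0 to 1); they miss things now and then, are a little off and sometimes report something else, mostly with a low value. They report only what shows in the picture. A call takes as long as a camera call. They do not tell look-alikes from the thing itself.
- arm.search_frame(picture, target): "position" ([x, y, z] in mm, in the coordinates of the camera as it stood for that picture, good to about 4 mm: the middle of the surface that is visible of it).
The state is a dict: "clock": time; "joints": joint angles; "qd": joint speeds; "joint_efforts": joint torques, N m; "ee_pos": TCP position; "orientation": TCP orientation; "force": force on the tool from outside, world axes, zero at the start; "ft_torque": the same for the moment, N m; "grip_width": opening from 0.0 (shut) to 1.0 (fully open).
Only numpy, scipy, OpenCV 4.12 (cv2) and the standard library are available. Lean on these libraries where they do the work, as an engineer would, in place of code of your own. Each camera call takes 0.05 s, during which the arm holds its last target. There are 200 camera calls.

### The job

Stand the square spice jar, cap on, fully down in either square socket of the wooden rack and let go of it, so that the rack keeps it from turning. Then loosen its round cap: nobody knows whether it opens clockwise or anticlockwise, so try one way and, if it is blocked, the other; lift the cap straight off and finish while holding it still in the gripper, at least 6 cm above where it sat and level, with the jar left seated in the rack. Leave the other things on the worktop where they are and never tip the jar over.

Things in the scene. Friction and masses are not known exactly. Their poses are not given: they have to be found in the camera images.
- jar_center (a point): Square white spice jar, body 46 x 46 mm and 80 mm high (lowest 8 mm only 42 x 42); 112 mm high with its cap; about 0.4 kg with its cap. Starts upright on the worktop, cap on, any yaw. Point on its axis half-way up the body, 40 mm above its underside; z up, x and y square to the side faces. Grip it by two opposite body faces, about 10 mm below the body's top edge.
- jar: The same jar, origin at the centre of its underside, axes as jar_center. Fully down in the rack its underside is at z = 12 mm.
- cap_center (a point): Round knurled steel cap, 42 mm across, 31 mm high, 120 g. Point on its axis half-way up, 15.5 mm below its flat top; closed, 96.5 mm above the jar's underside (108.5 mm above the worktop once the jar is seated). z up. One way about z it is blocked within about 7 degrees; the other way it turns easily. Which way opens it differs from start to start and cannot be seen.
- cap: The same cap, origin on its axis at its lower edge. It lifts straight off once turned 60 to 120 degrees the right way (aim for 80 to 90; stop at about 123). Locked, pulling it up lifts the jar too. Blocked, it resists with over 0.3 N m once the hand has turned 15 degrees (fingers slip at grip force x 0.04 m); free and not pressed down it needs under 0.15 N m. A grip of 20 to 30 N is enough.
- rack_hole0 (a point): Centre of the mouth of one of two like square sockets, 84 mm apart, in the rack: a pale wooden block fixed to the worktop, 90 x 170 x 40 mm high, long along its y. Socket 49 x 49 mm, 3 mm chamfer, 28 mm deep (floor 12 mm above the worktop). The point is 40 mm above the worktop; z up, x and y square to the socket's walls. The jar fits in any of four quarter turns.
- rack_hole1 (a point): The same for the other socket.
- tin: Bystander: food tin, 58 mm across, 72 mm high; origin at the centre of its underside.
- spice: Bystander: round spice jar, 46 mm across, 109 mm high; origin at the centre of its underside.
- mill: Bystander: salt shaker, 44 mm across, 90 mm high; origin at the centre of its underside.
- candle: Bystander: tea light, 38 mm across, 18 mm high; origin at the centre of its underside.
There are look-alikes about, which are no part of the job. What is shaped like the jar but turquoise is not meant. Of the things shaped like the cap, the bare steel one is meant.

How it is judged:
By the outcome, as a careful person would: the job done as asked, in the order asked, and still so for the second after the job is handed in, while the arm keeps its last pose, push and grip.
It also fails if it takes over 64 s, if anything falls off the work surface, if the arm or the gripper's body presses on something with over 40 N, if the wrist force passes 120 N, or if a joint passes its speed limit or range.

## Working session

There is one attempt and no reset: what is moved stays moved. The work goes in short steps, Python scripts to look and compute and a tool call to move; the robot and the scene stay as the last step left them, time stands still between calls to the robot, and variables do not carry over. Pictures are saved under pics/ and viewed, about 8 in all and at most 12, crops included, and the job is handed in when it is done.

Besides the shell and the picture viewer there is one more tool, called after "Request:" as name(argument=value, ...) on one line, values as JSON. send_rows: Moves the arm, as the interface text tells. Its arguments: {"type":"object","properties":{"series":{"type":"array","items":{"type":"object","properties":{"fingers":{"type":"number"},"travel":{"type":"array","items":{"type":"number"}},"turn":{"type":"array","items":{"type":"number"}}}}},"force":{"type":"number"}},"required":["series"]}

```bash
mkdir -p pics
cat > h.py <<'E'
import numpy as np, cv2
from plant import arm
def w(p,T): return (T@np.r_[p,1])[:3]
def pts(c):
    # world points for every pixel (pinhole cams)
    z=c["z_map"].astype(float);K=c["K"];h,wd=z.shape
    u,v=np.meshgrid(np.arange(wd),np.arange(h))
    P=np.stack([(u-K[0,2])/K[0,0]*z,-(v-K[1,2])/K[1,1]*z,-z],-1)
    return P@c["T"][:3,:3].T+c["T"][:3,3]
def pix(c,X):
    p=np.linalg.inv(c["T"])@np.r_[X,1];K=c["K"]
    return K[0,0]*p[0]/-p[2]+K[0,2],K[1,1]*-p[1]/-p[2]+K[1,2]
def save(n,im): cv2.imwrite("pics/"+n,im[...,::-1])
E
python3 - <<'E'
from h import *
ims=[]
for n in("top","side"):
    c=arm.capture(n); ims.append(c["image"]); print(n,[k for k in c],c["K"].round(1).tolist(),c["T"].round(2).tolist())
    for t in("jar_center","cap_center","rack_hole0","tin","spice","mill","candle"):
        for d in arm.search_frame(c,t):
            X=w(d["position"],c["T"]); print(t,round(d["conf"],2),X.round(0),np.round(pix(c,X)))
save("a.png",cv2.resize(np.vstack(ims),(0,0),fx=.75,fy=.75,interpolation=cv2.INTER_AREA))
E
```

```text
top ['image', 'z_map', 'K', 'T', 'shot'] [[503.0, 0.0, 317.2], [0.0, 503.0, 210.7], [0.0, 0.0, 1.0]] [[0.02, 1.0, -0.07, 401.47], [-1.0, 0.02, 0.03, 188.23], [0.03, 0.07, 1.0, 1158.7], [0.0, 0.0, 0.0, 1.0]]
jar_center 0.75 [525. 235.  74.] [283. 186.]
cap_center 0.76 [539. 239. 115.] [280. 177.]
cap_center 0.61 [494. 155.  29.] [319. 203.]
rack_hole0 0.95 [497. -52.  35.] [411. 203.]
tin 0.95 [570. 423.  69.] [196. 164.]
spice 0.95 [377. 391. 107.] [205. 254.]
mill 0.78 [382. 149.  84.] [321. 253.]
candle 0.59 [608. 112.  10.] [338. 155.]
side ['image', 'z_map', 'K', 'T', 'shot'] [[501.2, 0.0, 318.9], [0.0, 501.2, 206.7], [0.0, 0.0, 1.0]] [[-1.0, 0.0, 0.02, 499.66], [0.01, -0.66, 0.75, 955.35], [0.01, 0.75, 0.66, 785.22], [0.0, 0.0, 0.0, 1.0]]
jar_center 0.91 [536. 258.  49.] [292. 251.]
jar_center 0.57 [466. 369.  71.] [328. 287.]
cap_center 0.81 [542. 249. 110.] [288. 226.]
cap_center 0.6 [496. 169.  31.] [312. 227.]
rack_hole0 0.92 [500. -41.  41.] [310. 165.]
tin 0.9 [569. 434.  69.] [269. 317.]
tin 0.39 [537. 259.  47.] [292. 252.]
spice 0.6 [374. 414.  82.] [382. 303.]
```

View pics/a.png

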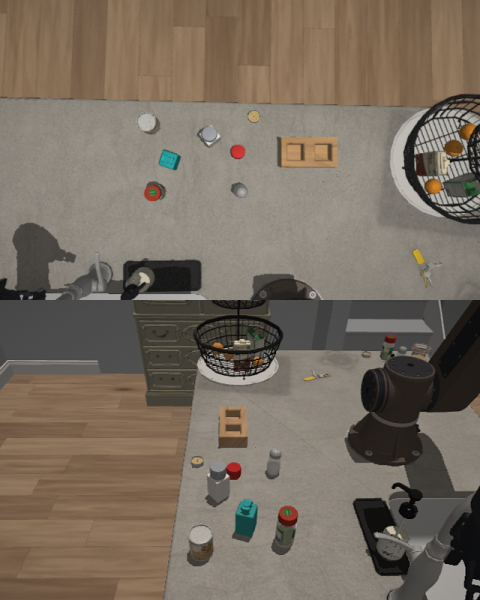

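The view shows the white jar with the bare steel cap at top pixel (279,178). The look-alikes are the turquoise jar at (225,212), the red cap at (317,202) and the salt shaker at (319,253). The rack is at (412,203). Next I measure yaw and positions and check my choice in a close crop.

Run:
```python
from h import *
out=[]
for n in("top","side"):
    c=arm.capture(n);P=pts(c);im=c["image"]
    for nm,ctr,r,lo,hi in(("cap",(540,243),50,106,120),("jarbody",(540,243),50,15,118),("shoulder",(540,243),45,73,90),("rack",(497,-46),130,33,48)):
        m=(np.hypot(P[...,0]-ctr[0],P[...,1]-ctr[1])<r)&(P[...,2]>lo)&(P[...,2]<hi)&(c["z_map"]>0)
        q=P[m]
        if len(q)<5: print(n,nm,len(q));continue
        r_=cv2.minAreaRect(q[:,:2].astype(np.float32))
        print(n,nm,len(q),q.mean(0).round(1),"z",np.percentile(q[:,2],[5,50,95]).round(1),"rect",np.round(r_[0],1),np.round(r_[1],1),round(r_[2],1))
    u,v=map(int,pix(c,(540,243,80)));out.append(cv2.resize(im[v-45:v+45,u-50:u+50],(400,360),interpolation=cv2.INTER_CUBIC))
    u,v=map(int,pix(c,(497,-46,40)));out.append(cv2.resize(im[v-45:v+45,u-50:u+50],(400,360),interpolation=cv2.INTER_CUBIC))
s=np.vstack([np.hstack(out[:2]),np.hstack(out[2:])]);save("b.png",cv2.resize(s,(660,594)))
```

```text
top cap 319 [538.1 241.3 111.6] z [108.5 111.6 115. ] rect [538.5 241.1] [41.7 40.6] 15.2
top jarbody 530 [533.7 239.6  95. ] z [ 37.6 109.7 114.2] rect [538.2 241.4] [46.3 46.1] 40.5
top shoulder 123 [530.1 238.9  79.2] z [75.3 78.8 85.2] rect [538.3 241.5] [46.2 46. ] 40.5
top rack 2146 [498.2 -55.1  39.2] z [35.5 39.3 42.6] rect [499.1 -55.9] [ 90.5 171.6] 0.9
side cap 285 [539.1 241.9 111.6] z [107.2 111.9 114.2] rect [540.1 239.9] [41.3 40.5] 0.5
side jarbody 1210 [538.8 251.9  72.4] z [ 21.2  75.1 113.1] rect [540.  240.4] [46.1 47.6] 40.0
side shoulder 226 [538.3 253.5  80.5] z [74.3 79.7 89.1] rect [539.6 240.1] [45.6 47. ] 38.3
side rack 1163 [500.5 -49.6  39.9] z [35.5 40.2 42.9] rect [500.2 -58. ] [ 90.  179.3] 1.1
```

View pics/b.png

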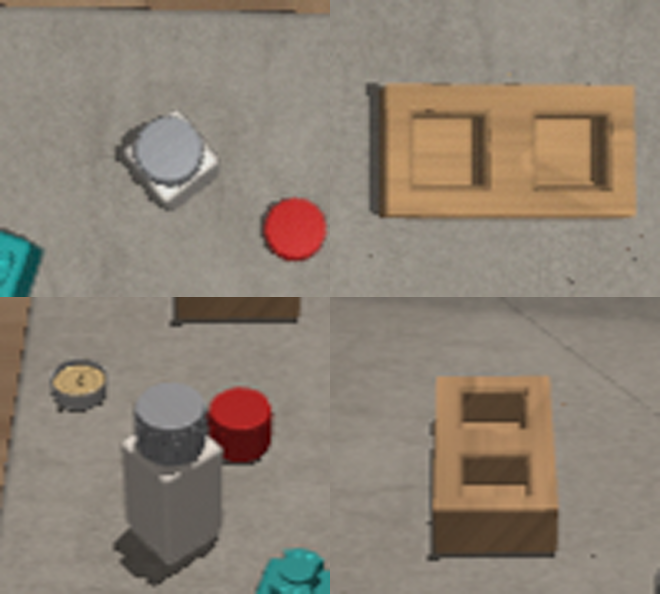

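The choice is confirmed: a white square body with a bare steel cap at (539,241), yaw about 40.5°. The red cap and the turquoise jar are clearly different things. The rack is centred at (499.5,-56), yaw about 1°, so the near socket is at about (498.5,-14).

```bash
cat > st.py <<'E'
from h import *
def st():
    s=arm.read_state();R=np.array(s["orientation"])
    ax=np.degrees(np.arctan2(R[1,1],R[0,1]))
    print("t",round(s["clock"],2),"pos",np.round(s["ee_pos"],1),"jawyaw",round(ax,1),"z",R[:,2].round(3),"F",np.round(s["force"],1),"M",np.round(s["ft_torque"],2),"w",round(s["grip_width"],3),"q",np.round(s["joints"],2))
if __name__=="__main__": st()
E
python3 st.py
```

```text
t 0.9 pos [151.8 657.7 231.3] jawyaw -103.0 z [ 0.  0. -1.] F [-0.2  0.1  0.5] M [ 0.02 -0.01 -0.  ] w 0.998 q [ 1.63  0.36  0.01  0.   -1.22 -0.29]
```

Request:
send_rows(series=[{"travel": [2.8, -3.0, 0], "turn": [0, 0, -0.045], "fingers": 1}, {"travel": [2.8, -3.0, 0], "turn": [0, 0, -0.045], "fingers": 1}, {"travel": [2.8, -3.0, 0], "turn": [0, 0, -0.045], "fingers": 1}, {"travel": [2.8, -3.0, 0], "turn": [0, 0, -0.045], "fingers": 1}, {"travel": [2.8, -3.0, 0], "turn": [0, 0, -0.045], "fingers": 1}, {"travel": [2.8, -3.0, 0], "turn": [0, 0, -0.045], "fingers": 1}, {"travel": [2.8, -3.0, 0], "turn": [0, 0, -0.045], "fingers": 1}, {"travel": [2.8, -3.0, 0], "turn": [0, 0, -0.045], "fingers": 1}, {"travel": [2.8, -3.0, 0], "turn": [0, 0, -0.045], "fingers": 1}, {"travel": [2.8, -3.0, 0], "turn": [0, 0, -0.045], "fingers": 1}])

```text
clock: 1.73
ee_pos: [430.8, 354.1, 230.6]
orientation: [[0.775, -0.632, 0.002], [-0.632, -0.775, 0.002], [0.0, -0.003, -1.0]]
force: [1.3, 1.3, -0.3]
grip_width: 0.997
```

Request:
send_rows(series=[{"travel": [2.8, -3.0, 0], "turn": [0, 0, -0.045], "fingers": 1}, {"travel": [2.8, -3.0, 0], "turn": [0, 0, -0.045], "fingers": 1}, {"travel": [2.8, -3.0, 0], "turn": [0, 0, -0.045], "fingers": 1}])

```text
clock: 1.98
ee_pos: [515.4, 261.9, 232.0]
orientation: [[0.678, -0.735, 0.004], [-0.735, -0.678, 0.004], [0.0, -0.006, -1.0]]
force: [1.3, 1.6, 0.4]
grip_width: 0.996
```

```bash
python3 st.py
```

```text
t 1.98 pos [515.4 261.9 232. ] jawyaw -137.3 z [ 0.004  0.004 -1.   ] F [1.3 1.6 0.4] M [ 0.09 -0.09 -0.05] w 0.996 q [ 0.81  0.2  -0.21  0.   -1.16 -0.06]
```

Request:
send_rows(series=[{"travel": [2.3, -2.0, 0], "turn": [0, 0, -0.04], "fingers": 1}, {"travel": [0, 0, -3], "turn": [0, 0, 0], "fingers": 1}, {"travel": [0, 0, 0], "turn": [0, 0, 0], "fingers": 1}])

```text
clock: 2.23
ee_pos: [544.2, 234.5, 202.5]
orientation: [[0.639, -0.77, 0.007], [-0.77, -0.639, 0.005], [0.001, -0.008, -1.0]]
force: [-1.4, -0.2, -3.2]
grip_width: 0.998
```

```bash
cat > wr.py <<'E'
from h import *
def ray(c,u,v):
    K=c["K"];x=(u-K[0,2])/K[0,0];y=(v-K[1,2])/K[1,1];r=np.hypot(x,y)
    s=np.sin(r)/max(r,1e-9)
    return np.array([x*s,-y*s,-np.cos(r)])
def wpts(c,step=1):
    K=c["K"];z=c["z_map"].astype(float);h,w_=z.shape
    u,v=np.meshgrid(np.arange(w_),np.arange(h));x=(u-K[0,2])/K[0,0];y=(v-K[1,2])/K[1,1];r=np.maximum(np.hypot(x,y),1e-9)
    t=np.tan(np.minimum(r,1.5))/r
    P=np.stack([x*t*z,-y*t*z,-z],-1);P[r>1.4]=np.nan;P[z<=0]=np.nan
    return P@c["T"][:3,:3].T+c["T"][:3,3]
def rect(c,P,nm,ctr,r,lo,hi):
    m=(np.hypot(P[...,0]-ctr[0],P[...,1]-ctr[1])<r)&(P[...,2]>lo)&(P[...,2]<hi)
    q=P[m]
    if len(q)<5: print(nm,len(q));return
    a=cv2.minAreaRect(q[:,:2].astype(np.float32))
    print(nm,len(q),"z",np.percentile(q[:,2],[5,50,95]).round(1),"rect",np.round(a[0],1),np.round(a[1],1),round(a[2],1))
E
python3 st.py
python3 - <<'E'
from wr import *
c=arm.capture("wrist");P=wpts(c);print(c["K"].round(1).tolist(),c["T"].round(2).tolist())
rect(c,P,"cap",(539,241),45,104,120);rect(c,P,"sh",(539,241),45,72,90);rect(c,P,"all",(539,241),45,15,120)
for t in("jar_center","cap_center"):
    for d in arm.search_frame(c,t): print(t,round(d["conf"],2),w(d["position"],c["T"]).round(1))
save("c.png",c["image"])
E
```

```text
t 2.23 pos [544.2 234.5 202.5] jawyaw -140.3 z [ 0.007  0.005 -1.   ] F [-1.4 -0.2 -3.2] M [-0.16  0.38  0.  ] w 0.998 q [ 0.74  0.24 -0.22  0.   -1.1  -0.05]
[[309.7, 0.0, 319.0], [0.0, 309.7, 205.1], [0.0, 0.0, 1.0]] [[-0.77, 0.61, 0.18, 590.59], [-0.64, -0.74, -0.23, 178.08], [-0.01, -0.29, 0.96, 345.52], [0.0, 0.0, 0.0, 1.0]]
cap 2110 z [108.5 112.2 113.3] rect [540.2 239.2] [42.2 42.4] 9.6
sh 598 z [74.6 79.4 87.2] rect [541.2 238.4] [46.1 42.1] 39.8
all 3382 z [ 37.9 111.5 113.1] rect [540.9 238.8] [46.1 44.2] 39.9
jar_center 0.63 [477.2 344.8  73.1]
jar_center 0.6 [558.1 225.7  73.1]
cap_center 0.97 [537.2 238.5 114.1]
cap_center 0.57 [500.5 157.7  28.1]
```

View pics/c.png

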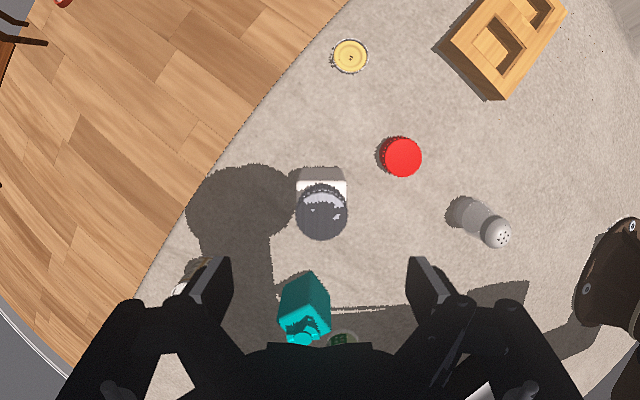

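The view shows the steel-capped white jar at (322,215), between and ahead of the open jaws, with the turquoise jar at (303,310) well clear. The estimates agree on about (539.7,240), so I centre and descend.

Request:
send_rows(series=[{"travel": [-0.5, 0.5, 0], "turn": [-0.005, 0.007, 0], "fingers": 1}, {"travel": [0, 0, 0], "turn": [0, 0, 0], "fingers": 1}, {"travel": [0, 0, -3], "turn": [0, 0, 0], "fingers": 1}, {"travel": [0, 0, -3], "turn": [0, 0, 0], "fingers": 1}])

```text
clock: 2.72
ee_pos: [544.1, 250.4, 160.0]
orientation: [[0.648, -0.761, 0.023], [-0.762, -0.648, 0.014], [0.005, -0.027, -1.0]]
force: [-0.5, -0.4, -1.0]
grip_width: 1.001
```

Request:
send_rows(series=[{"travel": [0, 0, 0], "turn": [0, 0, 0], "fingers": 1}, {"travel": [0, 0, 0], "turn": [0, 0, 0], "fingers": 1}])

```text
clock: 2.88
ee_pos: [541.3, 251.2, 157.4]
orientation: [[0.651, -0.759, 0.019], [-0.759, -0.65, 0.011], [0.004, -0.021, -1.0]]
force: [1.2, -0.1, 1.3]
grip_width: 0.999
```

```bash
python3 st.py;python3 st.py
```

```text
t 2.88 pos [541.3 251.2 157.4] jawyaw -139.4 z [ 0.019  0.011 -1.   ] F [ 1.2 -0.1  1.3] M [ 0.01 -0.08 -0.  ] w 0.999 q [ 0.77  0.28 -0.29  0.01 -0.99 -0.06]
t 2.88 pos [541.3 251.2 157.4] jawyaw -139.4 z [ 0.019  0.011 -1.   ] F [ 1.2 -0.1  1.3] M [ 0.01 -0.08 -0.  ] w 0.999 q [ 0.77  0.28 -0.29  0.01 -0.99 -0.06]
```

Request:
send_rows(series=[{"travel": [-0.1, -1.1, 0], "turn": [-0.011, 0.019, -0.01], "fingers": 1}, {"travel": [0, 0, 0], "turn": [0, 0, 0], "fingers": 1}])

```text
clock: 3.05
ee_pos: [540.2, 242.0, 160.5]
orientation: [[0.646, -0.764, 0.001], [-0.764, -0.646, 0.0], [0.001, -0.001, -1.0]]
force: [0.0, 0.7, 0.8]
grip_width: 1.0
```

```bash
python3 st.py
```

```text
t 3.05 pos [540.2 242.  160.5] jawyaw -139.8 z [ 0.001  0.    -1.   ] F [0.  0.7 0.8] M [ 0.01 -0.03 -0.04] w 1.0 q [ 0.75  0.28 -0.28  0.   -1.02 -0.05]
```

Request:
send_rows(series=[{"travel": [0, -0.1, -1.5], "turn": [0, 0, 0], "fingers": 1}, {"travel": [0, 0, -1.5], "turn": [0, 0, 0], "fingers": 1}, {"travel": [0, 0, -1.5], "turn": [0, 0, 0], "fingers": 1}, {"travel": [0, 0, -1.5], "turn": [0, 0, 0], "fingers": 1}, {"travel": [0, 0, 0], "turn": [0, 0, 0], "fingers": 1}])

```text
clock: 3.47
ee_pos: [544.8, 247.2, 110.1]
orientation: [[0.649, -0.761, 0.016], [-0.761, -0.649, 0.01], [0.002, -0.019, -1.0]]
force: [-0.9, -1.4, -0.4]
grip_width: 0.998
```

Request:
send_rows(series=[{"travel": [-0.5, -0.7, 0], "turn": [-0.01, 0.016, 0], "fingers": 1}, {"travel": [-0.1, -0.15, -1.5], "turn": [-0.003, 0.004, 0], "fingers": 1}, {"travel": [-0.1, -0.15, -1.5], "turn": [-0.003, 0.004, 0], "fingers": 1}, {"travel": [-0.1, -0.15, -1.5], "turn": [-0.003, 0.004, 0], "fingers": 1}, {"travel": [-0.1, -0.15, -1.0], "turn": [-0.003, 0.004, 0], "fingers": 1}, {"travel": [0, 0, 0], "turn": [0, 0, 0], "fingers": 1}])

```text
clock: 3.97
ee_pos: [538.4, 236.8, 61.9]
orientation: [[0.652, -0.758, -0.01], [-0.758, -0.652, -0.007], [-0.001, 0.012, -1.0]]
force: [0.1, 0.0, 0.2]
grip_width: 1.001
```

Request:
send_rows(series=[{"travel": [0.1, 0.3, -0.6], "turn": [0.007, -0.01, -0.01], "fingers": 1}, {"travel": [0, 0, -0.6], "turn": [0, 0, 0], "fingers": 1}, {"travel": [0, 0, 0], "turn": [0, 0, 0], "fingers": 1}])

```text
clock: 4.22
ee_pos: [540.3, 240.1, 50.9]
orientation: [[0.645, -0.764, 0.001], [-0.764, -0.645, -0.0], [0.001, -0.001, -1.0]]
force: [-0.6, 0.7, 0.3]
grip_width: 1.0
```

```bash
python3 st.py
```

```text
t 4.22 pos [540.3 240.1  50.9] jawyaw -139.9 z [ 0.001 -0.    -1.   ] F [-0.6  0.7  0.3] M [-0.01  0.04  0.01] w 1.0 q [ 0.75  0.4  -0.39  0.   -0.78 -0.05]
```

Request:
send_rows(series=[{"travel": [0, 0, -0.2], "turn": [0, 0, 0], "fingers": 0.6}, {"travel": [0, 0, 0], "turn": [0, 0, 0], "fingers": 0.4}, {"travel": [0, 0, 0], "turn": [0, 0, 0], "fingers": 0.4}, {"travel": [0, 0, 0], "turn": [0, 0, 0], "fingers": 0.4}, {"travel": [0, 0, 0], "turn": [0, 0, 0], "fingers": 0.4}, {"travel": [0, 0, 0], "turn": [0, 0, 0], "fingers": 0.4}, {"travel": [0, 0, 0], "turn": [0, 0, 0], "fingers": 0.4}, {"travel": [0, 0, 0], "turn": [0, 0, 0], "fingers": 0.4}], force=40)

```text
clock: 4.88
ee_pos: [540.6, 240.2, 50.5]
orientation: [[0.645, -0.764, 0.001], [-0.764, -0.645, -0.0], [0.001, -0.001, -1.0]]
force: [0.0, -0.2, -1.8]
grip_width: 0.529
```

```bash
python3 st.py
```

```text
t 4.88 pos [540.6 240.2  50.5] jawyaw -139.8 z [ 0.001 -0.    -1.   ] F [ 0.  -0.2 -1.8] M [-0.01 -0.05  0.  ] w 0.529 q [ 0.75  0.4  -0.39  0.   -0.78 -0.05]
```

Request:
send_rows(series=[{"travel": [0, 0, 1.5], "turn": [0, 0, 0], "fingers": 0.4}, {"travel": [0, 0, 1.5], "turn": [0, 0, 0], "fingers": 0.4}, {"travel": [0, 0, 2], "turn": [0, 0, 0], "fingers": 0.4}, {"travel": [0, 0, 2], "turn": [0, 0, 0], "fingers": 0.4}, {"travel": [0, 0, 2], "turn": [0, 0, 0], "fingers": 0.4}, {"travel": [0, 0, 0], "turn": [0, 0, 0], "fingers": 0.4}])

```text
clock: 5.38
ee_pos: [537.0, 237.6, 139.7]
orientation: [[0.644, -0.765, -0.008], [-0.765, -0.644, -0.006], [-0.0, 0.01, -1.0]]
force: [1.0, 0.2, -3.1]
grip_width: 0.532
```

```bash
python3 st.py
```

```text
t 5.38 pos [537.  237.6 139.7] jawyaw -139.9 z [-0.008 -0.006 -1.   ] F [ 1.   0.2 -3.1] M [ 0.18 -0.26 -0.01] w 0.532 q [ 0.75  0.3  -0.3  -0.   -0.98 -0.05]
```

Request:
send_rows(series=[{"travel": [-0.3, -1.0, 0.3], "turn": [0.006, -0.008, -0.03], "fingers": 0.4}, {"travel": [-0.3, -2.1, 0.3], "turn": [0, 0, -0.06], "fingers": 0.4}, {"travel": [-0.3, -2.1, 0.3], "turn": [0, 0, -0.06], "fingers": 0.4}, {"travel": [-0.3, -2.1, 0], "turn": [0, 0, -0.06], "fingers": 0.4}, {"travel": [-0.3, -2.1, 0], "turn": [0, 0, -0.06], "fingers": 0.4}, {"travel": [-0.3, -2.1, 0], "turn": [0, 0, -0.06], "fingers": 0.4}, {"travel": [-0.3, -2.1, 0], "turn": [0, 0, -0.06], "fingers": 0.4}, {"travel": [-0.3, -2.1, 0], "turn": [0, 0, -0.06], "fingers": 0.4}, {"travel": [-0.3, -2.1, 0], "turn": [0, 0, -0.06], "fingers": 0.4}, {"travel": [-0.3, -2.1, 0], "turn": [0, 0, -0.06], "fingers": 0.4}])

```text
clock: 6.22
ee_pos: [497.5, 29.6, 139.6]
orientation: [[0.099, -0.995, -0.008], [-0.995, -0.099, 0.001], [-0.002, 0.008, -1.0]]
force: [0.6, -0.9, -3.6]
grip_width: 0.529
```

```bash
python3 st.py
```

```text
t 6.22 pos [497.5  29.6 139.6] jawyaw -174.3 z [-0.008  0.001 -1.   ] F [ 0.6 -0.9 -3.6] M [-0.02 -0.11 -0.02] w 0.529 q [ 0.45  0.16 -0.49 -0.01 -0.93 -0.35]
```

Request:
send_rows(series=[{"travel": [0.1, -2, 0], "turn": [0, -0.004, -0.04], "fingers": 0.4}, {"travel": [0.1, -1.9, 0], "turn": [0, -0.004, -0.03], "fingers": 0.4}, {"travel": [0, 0, 0], "turn": [0, 0, 0], "fingers": 0.4}, {"travel": [0, 0, 0], "turn": [0, 0, 0], "fingers": 0.4}, {"travel": [0, 0, 0], "turn": [0, 0, 0], "fingers": 0.4}])

```text
clock: 6.63
ee_pos: [492.3, -17.3, 134.5]
orientation: [[0.012, -1.0, -0.008], [-1.0, -0.012, 0.0], [-0.0, 0.008, -1.0]]
force: [-0.2, 0.6, -3.7]
grip_width: 0.532
```

```bash
python3 st.py
python3 - <<'E'
from wr import *
ims=[]
for n in("top","side","wrist"):
    c=arm.capture(n);P=wpts(c) if n=="wrist" else pts(c)
    rect(c,P,n+" rack",(499,-56),110,34,46);s=arm.read_state()["ee_pos"]
    rect(c,P,n+" jar",s[:2],50,95,165 if n=="side" else 140)
    for d in arm.search_frame(c,"rack_hole0"): print("hole",round(d["conf"],2),w(d["position"],c["T"]).round(1))
    if n=="wrist": ims.append(c["image"])
    else:
        u,v=map(int,pix(c,(500,-20,60)));ims.append(cv2.resize(c["image"][v-50:v+50,u-80:u+80],(320,200),interpolation=cv2.INTER_CUBIC))
save("d.png",np.vstack([np.hstack(ims[:2]),ims[2][:390]]))
E
python3 st.py
```

```text
t 6.63 pos [492.3 -17.3 134.5] jawyaw -179.3 z [-0.008  0.    -1.   ] F [-0.2  0.6 -3.7] M [ 0.03 -0.09 -0.  ] w 0.532 q [ 0.36  0.15 -0.51 -0.   -0.92 -0.35]
top rack 59 z [36.7 39.6 42.9] rect [ 457.2 -122.5] [11.  37.6] 12.3
top jar 0
hole 0.44 [ 455.5 -128.7   37.3]
side rack 927 z [35.8 40.2 42.9] rect [500.2 -57.7] [ 90.  174.5] 1.0
side jar 635 z [100.  139.6 163.8] rect [491.1  -3.8] [70.4 31.2] 8.8
hole 0.82 [502.8 -21.3  38.9]
wrist rack 13510 z [38.3 40.2 41.4] rect [500.1 -61.2] [ 91.2 162.3] 0.9
wrist jar 1988 z [ 97.8 121.6 138. ] rect [493.7 -37.9] [44.2  2.4] 0.7
hole 0.7 [495.9 -38.9 155. ]
hole 0.59 [505.2 -78.6  39.9]
t 6.93 pos [493.4 -16.2 135.3] jawyaw -179.2 z [-0.006  0.    -1.   ] F [ 0.3  1.  -4.4] M [-0.03 -0.03  0.02] w 0.53 q [ 0.36  0.15 -0.51 -0.   -0.92 -0.35]
```

View pics/d.png

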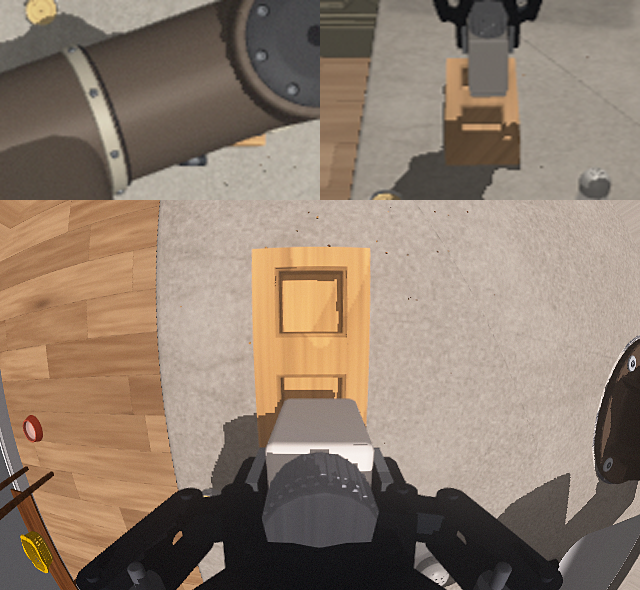

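The wrist view shows the jar hanging straight and square over the near socket at (310,385). The far socket is fully visible at (311,300). I measure the socket relative to the jar in this same wrist frame.

Run:
```python
from wr import *
s=arm.read_state();c=arm.capture("wrist");P=wpts(c);o=c["T"][:3,3]
D=P-o; Q=o+D*((40-o[2])/D[...,2:3])   # rays on plane z=40
print("tcp",np.round(s["ee_pos"],1))
def band(m): 
    q=Q[m];q=q[np.isfinite(q[:,0])];return q
ok=np.isfinite(P[...,2])
hole=ok&(P[...,2]<37)&(np.abs(Q[...,0]-500)<33)&(np.abs(Q[...,1]+99)<34)&(P[...,2]>5)
q=band(hole);a=cv2.minAreaRect(q[:,:2].astype(np.float32));print("far hole",len(q),np.round(a[0],1),np.round(a[1],1),a[2],np.percentile(q[:,0],[1,50,99]).round(1),np.percentile(q[:,1],[1,50,99]).round(1))
rk=ok&(np.abs(P[...,2]-40)<2)&(np.abs(Q[...,0]-500)<60)
q=P[rk&(np.abs(Q[...,1]+56)<110)]
for y0 in(-130,-100,-70,-40): 
    b=q[np.abs(q[:,1]-y0)<5];print("rack x at",y0,np.percentile(b[:,0],[1,99]).round(1))
b=q[np.abs(q[:,0]-500)<30];print("rack far y",np.percentile(b[:,1],.3).round(1))
f=ok&(P[...,2]>95)&(P[...,2]<137)&(np.hypot(P[...,0]-495,P[...,1]+16)<45)
q=P[f]
for z0 in(100,110,120,130):
    b=q[np.abs(q[:,2]-z0)<5];print("jar",z0,len(b),np.percentile(b[:,0],[1,99]).round(1),b[:,0].mean().round(1),np.percentile(b[:,1],[5,50,95]).round(1))
```

```text
tcp [493.4 -16.2 135.3]
far hole 4014 [500.1 -99. ] [51.3 50.3] 1.1187747716903687 [476.6 500.4 524.6] [-122.9  -99.3  -75.4]
rack x at -130 [456.9 545. ]
rack x at -100 [455.6 544.9]
rack x at -70 [456.2 544.3]
rack x at -40 [454.9 544.1]
rack far y -141.9
jar 100 308 [472.5 514.6] 493.7 [-38.7 -38.1 -37.6]
jar 110 385 [472.6 514.8] 493.7 [-38.7 -38.2 -37.5]
jar 120 447 [472.5 514.8] 493.9 [-38.8 -38.3 -37.6]
jar 130 523 [472.6 515.1] 493.8 [-38.7 -38.2 -37.5]
```

Request:
send_rows(series=[{"travel": [0.6, 0, 0], "turn": [0, -0.006, 0.003], "fingers": 0.4}, {"travel": [-0.1, 0, -1], "turn": [0, 0.003, 0], "fingers": 0.4}, {"travel": [-0.1, 0, -1], "turn": [0, 0.003, 0], "fingers": 0.4}, {"travel": [-0.1, 0, -1], "turn": [0, 0.003, 0], "fingers": 0.4}, {"travel": [0, 0, 0], "turn": [0, 0, 0], "fingers": 0.4}, {"travel": [0, 0, 0], "turn": [0, 0, 0], "fingers": 0.4}])

```text
clock: 7.48
ee_pos: [496.6, -15.4, 101.5]
orientation: [[0.019, -1.0, -0.01], [-1.0, -0.019, 0.0], [-0.001, 0.01, -1.0]]
force: [-0.2, 0.0, -4.1]
grip_width: 0.533
```

```bash
python3 st.py
```

```text
t 7.48 pos [496.6 -15.4 101.5] jawyaw -178.9 z [-0.01  0.   -1.  ] F [-0.2  0.  -4.1] M [ 0.03 -0.12  0.04] w 0.533 q [ 0.36  0.2  -0.54 -0.01 -0.84 -0.34]
```

Target TCP is (499.0,-16.2) with the tilt corrected. I let it settle, then check.

Request:
send_rows(series=[{"travel": [0.24, -0.08, 0], "turn": [0, -0.01, 0], "fingers": 0.4}, {"travel": [0, 0, -0.4], "turn": [0, 0, 0], "fingers": 0.4}, {"travel": [0, 0, 0], "turn": [0, 0, 0], "fingers": 0.4}, {"travel": [0, 0, 0], "turn": [0, 0, 0], "fingers": 0.4}])

```text
clock: 7.82
ee_pos: [499.1, -16.4, 96.7]
orientation: [[0.019, -1.0, 0.0], [-1.0, -0.019, -0.0], [0.0, -0.0, -1.0]]
force: [-0.3, 1.2, -3.7]
grip_width: 0.534
```

```bash
python3 st.py
```

```text
t 7.82 pos [499.1 -16.4  96.7] jawyaw -178.9 z [ 0. -0. -1.] F [-0.3  1.2 -3.7] M [ 0.04 -0.05 -0.02] w 0.534 q [ 0.36  0.21 -0.55  0.   -0.82 -0.34]
```

Request:
send_rows(series=[{"travel": [0, 0, -0.4], "turn": [0, 0, 0], "fingers": 0.4}, {"travel": [0, 0, -0.4], "turn": [0, 0, 0], "fingers": 0.4}, {"travel": [0, 0, -0.4], "turn": [0, 0, 0], "fingers": 0.4}, {"travel": [0, 0, -0.4], "turn": [0, 0, 0], "fingers": 0.4}])

```text
clock: 8.15
ee_pos: [500.2, -16.2, 80.9]
orientation: [[0.019, -1.0, 0.003], [-1.0, -0.019, 0.001], [-0.001, -0.003, -1.0]]
force: [-0.2, -0.1, -3.5]
grip_width: 0.534
```

```bash
python3 st.py
```

```text
t 8.15 pos [500.2 -16.2  80.9] jawyaw -178.9 z [ 0.003  0.001 -1.   ] F [-0.2 -0.1 -3.5] M [ 0.03  0.   -0.03] w 0.534 q [ 0.36  0.23 -0.57  0.   -0.77 -0.34]
```

Request:
send_rows(series=[{"travel": [-0.1, 0, -0.4], "turn": [0, 0.003, 0], "fingers": 0.4}, {"travel": [0, 0, -0.4], "turn": [0, 0, 0], "fingers": 0.4}, {"travel": [0, 0, -0.4], "turn": [0, 0, 0], "fingers": 0.4}, {"travel": [0, 0, -0.4], "turn": [0, 0, 0], "fingers": 0.4}])

```text
clock: 8.48
ee_pos: [498.9, -16.2, 62.8]
orientation: [[0.019, -1.0, -0.001], [-1.0, -0.019, 0.001], [-0.001, 0.001, -1.0]]
force: [-0.6, 0.5, -3.7]
grip_width: 0.531
```

```bash
python3 st.py
```

```text
t 8.48 pos [498.9 -16.2  62.8] jawyaw -178.9 z [-0.001  0.001 -1.   ] F [-0.6  0.5 -3.7] M [ 0.    0.02 -0.01] w 0.531 q [ 0.36  0.25 -0.58 -0.   -0.73 -0.34]
```

Request:
send_rows(series=[{"travel": [0, 0, -0.15], "turn": [0, 0, 0], "fingers": 0.4}, {"travel": [0, 0, -0.1], "turn": [0, 0, 0], "fingers": 0.4}])

```text
clock: 8.65
ee_pos: [498.9, -16.2, 62.3]
orientation: [[0.02, -1.0, -0.001], [-1.0, -0.02, -0.0], [0.0, 0.001, -1.0]]
force: [-7.4, 2.9, 15.8]
grip_width: 0.532
```

```bash
python3 st.py
```

```text
t 8.65 pos [498.9 -16.2  62.3] jawyaw -178.8 z [-0.001 -0.    -1.   ] F [-7.4  2.9 15.8] M [ 0.73  2.92 -0.12] w 0.532 q [ 0.36  0.26 -0.58  0.   -0.73 -0.34]
```

It has bottomed at 62.3, which matches 50.5 + 12. I release, rise and check.

Request:
send_rows(series=[{"travel": [0, 0, 0], "turn": [0, 0, 0], "fingers": 0.7}, {"travel": [0, 0, 0], "turn": [0, 0, 0], "fingers": 1}, {"travel": [0, 0, 0], "turn": [0, 0, 0], "fingers": 1}, {"travel": [0, 0, 0], "turn": [0, 0, 0], "fingers": 1}, {"travel": [0, 0, 2], "turn": [0, -0.004, 0], "fingers": 1}, {"travel": [0.1, 0, 2], "turn": [0, -0.004, 0], "fingers": 1}, {"travel": [0.1, 0, 2], "turn": [0, -0.004, 0], "fingers": 1}, {"travel": [0.1, 0, 2], "turn": [0, -0.004, 0], "fingers": 1}, {"travel": [0, 0, 2], "turn": [0, 0, 0], "fingers": 1}, {"travel": [0, 0, 0], "turn": [0, 0, 0], "fingers": 1}])

```text
clock: 9.48
ee_pos: [503.4, -16.4, 166.2]
orientation: [[0.022, -1.0, 0.017], [-1.0, -0.022, -0.002], [0.002, -0.017, -1.0]]
force: [1.2, -0.2, 1.3]
grip_width: 1.002
```

```bash
python3 st.py
python3 - <<'E'
from wr import *
c=arm.capture("wrist");P=wpts(c)
rect(c,P,"cap",(499,-15),45,118,130);rect(c,P,"jar",(499,-15),33,50,130);rect(c,P,"shoulder",(499,-15),40,84,100)
c=arm.capture("side");P=pts(c)
rect(c,P,"cap s",(499,-15),35,118,132);rect(c,P,"jar s",(499,-15),33,50,130)
c=arm.capture("wrist")
save("e.png",c["image"])
E
python3 st.py
```

```text
t 9.48 pos [503.4 -16.4 166.2] jawyaw -178.8 z [ 0.017 -0.002 -1.   ] F [ 1.2 -0.2  1.3] M [ 0.04 -0.15 -0.02] w 1.002 q [ 0.36  0.12 -0.47  0.01 -0.97 -0.35]
cap 3122 z [121.8 124.2 125.3] rect [498.9 -16.3] [41.8 42.1] 45.0
jar 4864 z [ 68.7 123.7 125.1] rect [499.4 -16.8] [46.2 44.2] 0.9
shoulder 826 z [87.4 91.4 97.3] rect [500.1 -27. ] [46.4 24.4] 4.0
cap s 183 z [119.  124.3 126.7] rect [500.  -14.7] [40.8 43.3] 42.1
jar s 675 z [ 54.8  93.9 125.6] rect [499.3 -13.3] [45.4 49.3] 1.0
t 9.63 pos [501.  -16.8 162.2] jawyaw -178.8 z [ 0.011 -0.003 -1.   ] F [-0.1 -0.6 -1.2] M [-0.05  0.01 -0.03] w 1.0 q [ 0.36  0.13 -0.47  0.01 -0.96 -0.35]
```

View pics/e.png

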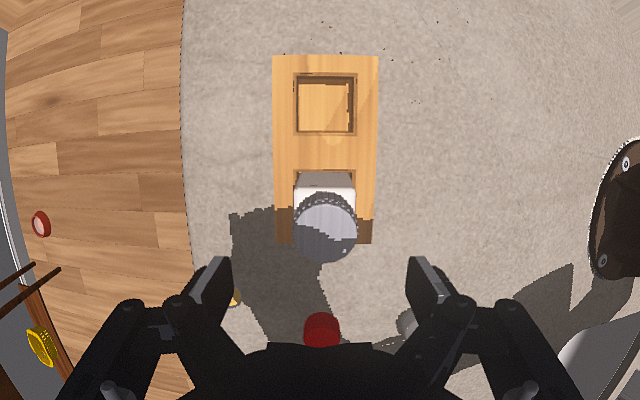

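The jar is seated: cap top at 124.2 mm against 124 expected, upright and square in the near socket. The cap is at (499,-16). Now I go down for the cap, aiming for TCP z of about 95 so the tips clear the shoulder at 92.

Request:
send_rows(series=[{"travel": [-0.2, 0.05, 0], "turn": [0.003, 0.011, 0], "fingers": 1}, {"travel": [-0.1, 0, -1.3], "turn": [0, 0.002, 0], "fingers": 1}, {"travel": [-0.1, 0, -1.3], "turn": [0, 0.002, 0], "fingers": 1}, {"travel": [-0.1, 0, -1.3], "turn": [0, 0.002, 0], "fingers": 1}, {"travel": [-0.1, 0, -1.3], "turn": [0, 0.002, 0], "fingers": 1}, {"travel": [0, 0, 0], "turn": [0, 0, 0], "fingers": 1}, {"travel": [0, 0, 0], "turn": [0, 0, 0], "fingers": 1}])

```text
clock: 10.22
ee_pos: [491.0, -17.2, 102.6]
orientation: [[0.02, -1.0, -0.022], [-1.0, -0.02, -0.002], [0.001, 0.022, -1.0]]
force: [-0.3, -0.2, 0.5]
grip_width: 1.001
```

```bash
python3 st.py
```

```text
t 10.22 pos [491.  -17.2 102.6] jawyaw -178.9 z [-0.022 -0.002 -1.   ] F [-0.3 -0.2  0.5] M [-0.02 -0.11 -0.05] w 1.001 q [ 0.36  0.2  -0.54 -0.01 -0.85 -0.34]
```

Request:
send_rows(series=[{"travel": [0.8, 0.1, 0], "turn": [0.002, -0.022, 0], "fingers": 1}, {"travel": [0, 0, -0.3], "turn": [0, 0, 0], "fingers": 1}, {"travel": [0, 0, -0.3], "turn": [0, 0, 0], "fingers": 1}, {"travel": [0, 0, 0], "turn": [0, 0, 0], "fingers": 1}, {"travel": [0, 0, 0], "turn": [0, 0, 0], "fingers": 1}])

```text
clock: 10.63
ee_pos: [500.7, -16.0, 97.1]
orientation: [[0.02, -1.0, 0.003], [-1.0, -0.02, 0.001], [-0.001, -0.003, -1.0]]
force: [-0.2, -1.0, -0.4]
grip_width: 1.002
```

```bash
python3 st.py
```

```text
t 10.63 pos [500.7 -16.   97.1] jawyaw -178.8 z [ 0.003  0.001 -1.   ] F [-0.2 -1.  -0.4] M [ 0.02  0.04 -0.01] w 1.002 q [ 0.36  0.21 -0.55  0.   -0.81 -0.34]
```

Request:
send_rows(series=[{"travel": [-0.15, 0, -0.1], "turn": [-0.001, 0.003, 0], "fingers": 0.7}, {"travel": [0, 0, 0], "turn": [0, 0, 0], "fingers": 0.3}, {"travel": [0, 0, 0], "turn": [0, 0, 0], "fingers": 0.3}, {"travel": [0, 0, 0], "turn": [0, 0, 0], "fingers": 0.3}, {"travel": [0, 0, 0], "turn": [0, 0, 0], "fingers": 0.3}, {"travel": [0, 0, 0], "turn": [0, 0, 0], "fingers": 0.3}, {"travel": [0, 0, 0], "turn": [0, 0, 0], "fingers": 0.3}, {"travel": [0, 0, 0], "turn": [0, 0, 0], "fingers": 0.3}], force=25)

```text
clock: 11.3
ee_pos: [499.1, -15.7, 96.9]
orientation: [[0.02, -1.0, 0.001], [-1.0, -0.02, 0.0], [-0.0, -0.001, -1.0]]
force: [-0.2, -0.6, 0.4]
grip_width: 0.483
```

```bash
python3 st.py
```

```text
t 11.3 pos [499.1 -15.7  96.9] jawyaw -178.8 z [ 0.001  0.    -1.   ] F [-0.2 -0.6  0.4] M [ 0.    0.02 -0.01] w 0.483 q [ 0.36  0.21 -0.55  0.   -0.81 -0.34]
```

Gripped at 0.483, which is 41 mm. I try anticlockwise first, about 14°.

Request:
send_rows(series=[{"travel": [0, 0, 0], "turn": [0, 0, 0.06], "fingers": 0.3}, {"travel": [0, 0, 0], "turn": [0, 0, 0.06], "fingers": 0.3}, {"travel": [0, 0, 0], "turn": [0, 0, 0.06], "fingers": 0.3}, {"travel": [0, 0, 0], "turn": [0, 0, 0.06], "fingers": 0.3}, {"travel": [0, 0, 0], "turn": [0, 0, 0.04], "fingers": 0.3}])

```text
clock: 11.72
ee_pos: [499.1, -15.8, 96.9]
orientation: [[0.302, -0.953, 0.001], [-0.953, -0.302, 0.001], [-0.001, -0.001, -1.0]]
force: [0.7, -0.5, 0.3]
grip_width: 0.481
```

```bash
python3 st.py
```

```text
t 11.72 pos [499.1 -15.8  96.9] jawyaw -162.4 z [ 0.001  0.001 -1.   ] F [ 0.7 -0.5  0.3] M [-0.11 -0.11 -0.78] w 0.481 q [ 0.36  0.21 -0.55 -0.   -0.82 -0.05]
```

The moment is −0.78 N m at 16°, so it is blocked. I go clockwise.

Request:
send_rows(series=[{"travel": [0, 0, 0], "turn": [0, 0, -0.08], "fingers": 0.3}, {"travel": [0, 0, 0], "turn": [0, 0, -0.08], "fingers": 0.3}, {"travel": [0, 0, 0], "turn": [0, 0, -0.08], "fingers": 0.3}, {"travel": [0, 0, 0], "turn": [0, 0, -0.08], "fingers": 0.3}, {"travel": [0, 0, 0], "turn": [0, 0, -0.08], "fingers": 0.3}, {"travel": [0, 0, 0], "turn": [0, 0, -0.08], "fingers": 0.3}, {"travel": [0, 0, 0], "turn": [0, 0, -0.08], "fingers": 0.3}, {"travel": [0, 0, 0], "turn": [0, 0, -0.08], "fingers": 0.3}])

```text
clock: 12.38
ee_pos: [498.9, -16.5, 96.9]
orientation: [[-0.35, -0.937, 0.001], [-0.937, 0.35, -0.0], [-0.0, -0.001, -1.0]]
force: [-1.9, 0.4, 0.8]
grip_width: 0.481
```

```bash
python3 st.py
```

```text
t 12.38 pos [498.9 -16.5  96.9] jawyaw 159.5 z [ 0.001 -0.    -1.   ] F [-1.9  0.4  0.8] M [-0.05  0.13  0.01] w 0.481 q [ 0.36  0.21 -0.55  0.   -0.82 -0.72]
```

It turns freely this way (0.01 N m), so I continue about 65°.

Request:
send_rows(series=[{"travel": [0, 0.05, 0], "turn": [0, 0, -0.08], "fingers": 0.3}, {"travel": [0, 0, 0], "turn": [0, 0, -0.08], "fingers": 0.3}, {"travel": [0, 0, 0], "turn": [0, 0, -0.08], "fingers": 0.3}, {"travel": [0, 0, 0], "turn": [0, 0, -0.08], "fingers": 0.3}, {"travel": [0, 0, 0], "turn": [0, 0, -0.08], "fingers": 0.3}, {"travel": [0, 0, 0], "turn": [0, 0, -0.08], "fingers": 0.3}, {"travel": [0, 0, 0], "turn": [0, 0, -0.08], "fingers": 0.3}, {"travel": [0, 0, 0], "turn": [0, 0, -0.08], "fingers": 0.3}])

```text
clock: 13.05
ee_pos: [498.5, -16.4, 96.9]
orientation: [[-0.858, -0.514, -0.001], [-0.514, 0.858, -0.001], [0.001, -0.0, -1.0]]
force: [-0.6, 0.5, -0.2]
grip_width: 0.481
```

Request:
send_rows(series=[{"travel": [0, 0, 0], "turn": [0, 0, -0.08], "fingers": 0.3}, {"travel": [0, 0, 0], "turn": [0, 0, -0.08], "fingers": 0.3}, {"travel": [0, 0, 0], "turn": [0, 0, -0.08], "fingers": 0.3}, {"travel": [0, 0, 0], "turn": [0, 0, -0.08], "fingers": 0.3}, {"travel": [0, 0, 0], "turn": [0, 0, -0.08], "fingers": 0.3}, {"travel": [0, 0, 0], "turn": [0, 0, 0], "fingers": 0.3}, {"travel": [0, 0, 0], "turn": [0, 0, 0], "fingers": 0.3}])

```text
clock: 13.63
ee_pos: [498.5, -16.3, 96.9]
orientation: [[-0.993, -0.118, -0.001], [-0.118, 0.993, -0.0], [0.001, -0.0, -1.0]]
force: [-0.7, -0.2, 0.0]
grip_width: 0.483
```

```bash
python3 st.py
```

```text
t 13.63 pos [498.5 -16.3  96.9] jawyaw 96.8 z [-0.001 -0.    -1.   ] F [-0.7 -0.2  0. ] M [ 0.01  0.02 -0.01] w 0.483 q [ 0.36  0.21 -0.55 -0.   -0.82 -1.81]
```

It has turned 84°. I lift slowly and watch the weight.

Request:
send_rows(series=[{"travel": [0, 0, 0.3], "turn": [0, 0, 0], "fingers": 0.3}, {"travel": [0, 0, 0.3], "turn": [0, 0, 0], "fingers": 0.3}, {"travel": [0, 0, 0.3], "turn": [0, 0, 0], "fingers": 0.3}, {"travel": [0, 0, 0], "turn": [0, 0, 0], "fingers": 0.3}, {"travel": [0, 0, 0], "turn": [0, 0, 0], "fingers": 0.3}])

```text
clock: 14.05
ee_pos: [498.6, -16.3, 106.9]
orientation: [[-0.992, -0.125, -0.001], [-0.125, 0.992, -0.0], [0.001, -0.0, -1.0]]
force: [-0.0, 0.3, -1.2]
grip_width: 0.482
```

```bash
python3 st.py
python3 - <<'E'
from wr import *
c=arm.capture("side");P=pts(c)
m=(np.abs(P[...,0]-499)<18)&(np.abs(P[...,1]-6)<9)&(P[...,2]>45)&(P[...,2]<100)
print("jar face z range",np.percentile(P[m][:,2],[1,99]).round(1))
u,v=map(int,pix(c,(499,-16,90)));save("f.png",cv2.resize(c["image"][v-50:v+50,u-60:u+60],(600,500),interpolation=cv2.INTER_CUBIC))
E
```

```text
t 14.05 pos [498.6 -16.3 106.9] jawyaw 97.2 z [-0.001 -0.    -1.   ] F [-0.   0.3 -1.2] M [ 0.03  0.02 -0.06] w 0.482 q [ 0.36  0.19 -0.54 -0.   -0.84 -1.81]
jar face z range [45.5 93.7]
```

View pics/f.png

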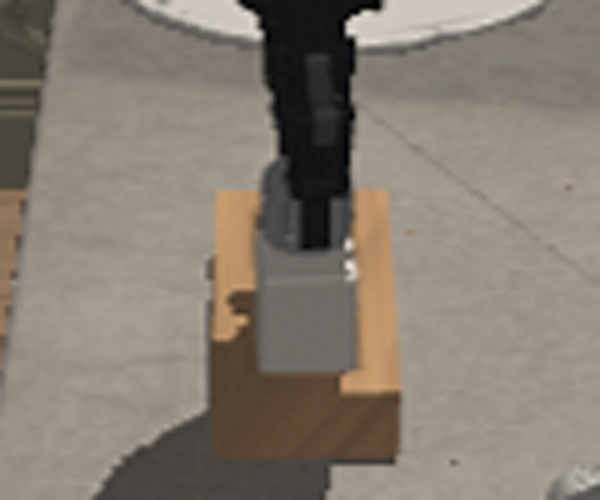

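The crop shows the jar still seated, with its top edge at about 93 mm. The lifted load is 1.2 N, which is the cap alone, so I raise it the rest of the way.

Request:
send_rows(series=[{"travel": [0, 0, 0.6], "turn": [0, 0, 0], "fingers": 0.3}, {"travel": [0, 0, 0.8], "turn": [0, 0, 0], "fingers": 0.3}, {"travel": [0, 0, 0.8], "turn": [0, 0, 0], "fingers": 0.3}, {"travel": [0, 0, 0.8], "turn": [0, 0, 0], "fingers": 0.3}, {"travel": [0, 0, 1], "turn": [0, 0, 0], "fingers": 0.3}, {"travel": [0, 0, 1], "turn": [0, 0, 0], "fingers": 0.3}, {"travel": [0, 0, 1], "turn": [0, 0, 0], "fingers": 0.3}, {"travel": [0, 0, 1], "turn": [0, 0, 0], "fingers": 0.3}, {"travel": [0, 0, 1], "turn": [0, 0, 0], "fingers": 0.3}, {"travel": [0, 0, 0], "turn": [0, 0, 0], "fingers": 0.3}])

```text
clock: 14.93
ee_pos: [498.5, -16.6, 197.3]
orientation: [[-0.992, -0.126, 0.002], [-0.126, 0.992, 0.0], [-0.002, -0.0, -1.0]]
force: [0.8, -0.3, -1.5]
grip_width: 0.48
```

```bash
python3 st.py
```

```text
t 14.93 pos [498.5 -16.6 197.3] jawyaw 97.3 z [ 0.002  0.    -1.   ] F [ 0.8 -0.3 -1.5] M [ 0.02 -0.12 -0.1 ] w 0.48 q [ 0.36  0.09 -0.42  0.   -1.06 -1.81]
```

Level, with the cap 100 mm up. I hold, let it settle and take a final look.

Request:
send_rows(series=[{"travel": [0, 0, 0], "turn": [0, 0.002, 0], "fingers": 0.3}, {"travel": [0, 0, 0], "turn": [0, 0, 0], "fingers": 0.3}, {"travel": [0, 0, 0], "turn": [0, 0, 0], "fingers": 0.3}, {"travel": [0, 0, 0], "turn": [0, 0, 0], "fingers": 0.3}, {"travel": [0, 0, 0], "turn": [0, 0, 0], "fingers": 0.3}, {"travel": [0, 0, 0], "turn": [0, 0, 0], "fingers": 0.3}])

```text
clock: 15.43
ee_pos: [497.5, -16.6, 196.7]
orientation: [[-0.992, -0.126, -0.001], [-0.126, 0.992, 0.001], [0.001, 0.001, -1.0]]
force: [0.3, 0.2, -0.8]
grip_width: 0.48
```

```bash
python3 st.py
python3 - <<'E'
from wr import *
c=arm.capture("side");P=pts(c);rect(c,P,"jar s",(499,-15),35,60,96)
a=c["image"][100:340,200:440]
c=arm.capture("wrist");P=wpts(c);rect(c,P,"jar w",(499,-15),35,60,125);
save("g.png",np.hstack([cv2.resize(a,(400,400),interpolation=cv2.INTER_CUBIC),c["image"][:,120:520]]))
E
```

```text
t 15.43 pos [497.5 -16.6 196.7] jawyaw 97.2 z [-0.001  0.001 -1.   ] F [ 0.3  0.2 -0.8] M [-0.03 -0.04 -0.02] w 0.48 q [ 0.36  0.09 -0.42 -0.   -1.06 -1.81]
jar s 350 z [62.1 86.7 94. ] rect [499.2 -13.3] [45.3 52.1] 0.6
jar w 2774 z [ 75.5  92.3 112.7] rect [497.7 -14.8] [44.9 46.2] 6.1
```

View pics/g.png

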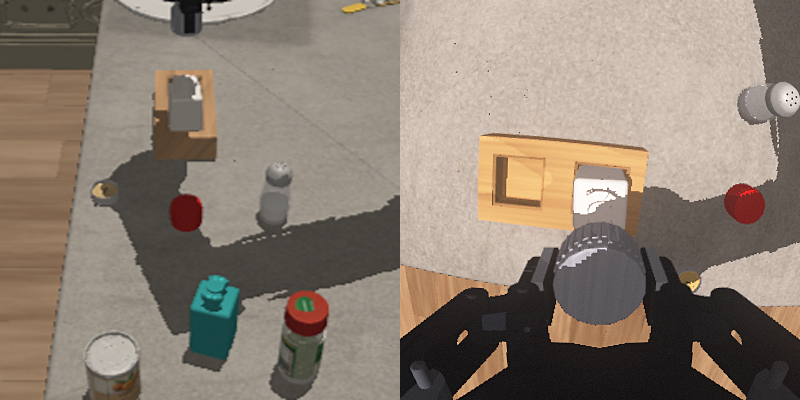

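The jar is seated in the rack at (185,100), open at the top. The steel cap is level in the gripper, and the other things are undisturbed. I hand it in.

```bash
python3 -c "from plant import arm;print(arm.sign_off())"
```

```text
the job is handed in; nothing more can be done
None
```

The job is done and handed in, with about 15.5 s on the robot's clock. The white jar stands fully down and upright in the near socket of the rack. Its steel cap is held level in the gripper, about 100 mm above where it sat.

- **Seating:** the jar touched the socket floor at the expected height. After I let go, the cap top measured 124.2 mm, against 124 expected.
- **Cap:** anticlockwise was blocked, at 0.78 N m after 16°. Clockwise it turned freely, and I turned the hand 84° past its starting angle. The lift weighed only 1.2 N, so the jar stayed behind.
- **Last checks:** the jar top is at about 92 mm and it is still seated in the rack. The cap's tilt is about 0.001 rad. The other things on the worktop look undisturbed.
- **Disagreements:** the side camera put the jar 2 to 3 mm off the wrist camera in y, and the last wrist-camera fit gave its yaw as 6°. I put this down to calibration, and to the fit including the neck (up to 113 mm).

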